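# Feed a batten through the sander with the push stick

## Robot

A 6-joint arm with a two-finger parallel gripper is mounted at the origin on a cart in front of the work surface, level with it; the furniture and walls round the work are solid. World frame = base frame: x ahead of the robot, y to its left, z up, the work surface at z = 0. Lengths are in m, angles in rad, forces in N, time in s.
With the tool pointing down it reaches from about 0.225 to 0.875 m from the base axis. Payload 3.4 kg.
Tool frame: the origin (TCP) lies at the very end of the fingers, on their centre line; the grasp point (between the pads) lies 19 mm behind it; z points along the fingers, y is the line along which they close (so a half turn about z gives the same grasp; the last joint's range is limited). The gripper opens to 85 mm and grips with 20 to 120 N. Pads are 22 mm wide; open, the fingers measure 114 mm over their backs; the gripper's body (76 mm by 85 mm) begins 54 mm behind the grasp point. The pads swing forward as they close: fully open they stand 13 mm farther back than shut.
Start: joints at [-1.25, 0.276, 1.505, -0, 1.361, -0.121], TCP at [0.246, -0.52, 0.231] pointing down, gripper open.
Joint ranges: [-2.89, 2.89], [-0.75, 2.08], [0.22, 2.7], [-1.18, 4.32], [0.11, 2.71], [-2.7, 2.7]. Speed limits (rad/s): [2.57, 2.57, 3.14, 3.14, 3.14, 3.14].

## Interface

Orientations are given as a unit quaternion [w, x, y, z].
In Python, from rig import readout, vision, manip gives the robot as it stands.
- The arm moves only by the shell command python3 -m handwheel 'ROWS' [FORCE]. ROWS is JSON, a list of rows, each a list of 3 entries, a list of its own where there are three numbers: the shift along the tool's x, y, z in mm, then the turn, a rotation vector about the tool's x, y, z in units of 6 degrees (1.0 is 6 degrees), then the closure, from -1 (fully open) to 1 (shut), so that 0 is half open. A call has 1 to 20 rows; each row shifts and turns the commanded pose from where the row before left it, along the tool's axes as they then stand; what a row does not reach is not made up. A row lasts 1/8 s, in which the tool goes at most 62.5 mm and 10.7 degrees, less where a joint would pass 70% of its speed; a pose out of reach is approached as far as the arm can. A call is refused whole if a number of a shift passes 62.5 or a number of a turn 1, either way. A call with a gripper value outside its range is refused whole. The fingers move at their own pace and stop on an object; FORCE is the grip in N (left out, the last holds). Time passes only in rows, so rows that do not move let the fingers close. It gives the time, the measured TCP pose, the force, the opening and the grip force at its end, in the units of the state.
- readout.get_state(): the state, without advancing time (a new reading comes with each control period).
- vision.get_image(name): name is "scene" or "top"; returns the picture (480x640x3 uint8, blue, green, red); there is no depth.
- vision.camera_params(name): a dict with "intrinsics" (3x3 intrinsics, pixels), "rvec" (rotation vector, rad) and "tvec" (3), from world to camera coordinates, as OpenCV has them. Camera axes: x right, y down, z forward; pixel columns grow to the right and rows downward; lengths in m; the calibration is good to about 2 mm. A picture is of the moment at which its call begins. camera_params takes no time and is no camera call.
- manip.sign_off(): hands the job in; it is judged then, once.
The state is a dict: "clock": time; "qpos": joint angles; "qd": joint speeds; "effort": joint torques, N m; "position": TCP position; "ee_rot": TCP orientation; "contact_force": force on the tool from outside, world axes, zero at the start; "moment": the same for the moment, N m; "width": finger opening in m; "gripper_force": force on a finger pad.
Only numpy, scipy, OpenCV 4.12 (cv2) and the standard library are available. Lean on these libraries where they do the work, as an engineer would, in place of code of your own. Each camera call takes 0.05 s, during which the arm holds its last target. There are 200 camera calls.

## Task

Pick up the push stick and use it to push the wooden batten along the bed, under the low guard of the small sander and right out on the other side, so that the batten lies flat on the far half of the bed between the fences, clear of the guard, and not pushed over the end of the bed. Never touch the batten with the gripper or arm. Then set the push stick down on the table beside the machine, standing upright on its sole, and let go; leave the cup, carton, tape roll and screwdriver where they are.

Things in the scene. Friction and masses are not known exactly. Their poses are not given: they have to be found in the camera images.
- sander: Small bench drum sander, fixed. Origin on the table under the bed's centre; +y is the feed direction, z up. Aluminium bed 130 mm (x) by 400 mm (y -200 to +200), top at z 20. Two steel fences along y (-190 to +190), inner faces at x -30 and +30, tops at z 34. A black motor box (x 65 to 123, y -50 to +50, 66 high) stands beside the guard.
- guard_mouth (a point): Middle of the entry of the sander's grey guard (sander x 0, y -25, z 35 mm; same axes). The guard spans the bed from sander y -25 to +25 mm and x -66 to +60 mm, its top at z 85 mm. The opening runs straight through along y, 60 mm wide and 30 mm high (sander x -30 to +30, z 20 to 50 mm).
- batten_centre (a point): Centre of the batten: loose plain pale wooden block, 44 mm (its x) by 100 mm (its y) by 18 mm high, about 0.12 kg. It starts flat on the infeed half of the bed (sander -y side) between the fences, nearly in line with them, its front end short of the guard. It slides on the bed with ordinary friction (about 1 N).
- stick_grip (a point): Grasp point of the loose wooden push stick (0.15 kg), mid-grip, 55 mm above its underside; +y to its nose, z up. Starts upright on the table right of the sander. Sole: bar 26 wide, 14 high, y -45 to +150 mm. Grip: upright block 18 mm thick (x), 60 long (y -30 to +30), up to 81 mm above the underside; pinch its 18 mm. A low web, 23 mm above the underside, reaches to y 59.
- stick_nose (a point): Middle of the front end face of the push stick's sole, 7 mm above its underside, 150 mm ahead of stick_grip and 48 mm lower; the face (26 x 14 mm) that pushes the batten. Same axes as stick_grip.
- tea_cup: Bystander: clear plastic cup with a stirrer, 72 mm wide, 112 mm high, loose, standing; origin at the centre of its underside.
- bulb_carton: Bystander: small upright carton 53 x 52 x 135 mm, loose; origin at the centre of its underside.
- masking_tape: Bystander: roll of tape 96 mm across, 25 mm high, lying flat, loose; origin at the centre of its underside.
- screwdriver: Bystander: small screwdriver with orange handle, 154 mm long, lying; origin under its middle, length along its y.
Things that resemble listed ones, but are neither listed nor needed, are in the scene too. Leave any pink look-alike of the part that bears batten_centre alone.

How it is judged:
By the outcome, as a careful person would: the job done as asked, in the order asked, and still so for the second after the job is handed in, with the robot touching nothing.
It also fails if it takes over 48 s, if anything falls off the work surface, if the arm or the gripper's body presses on something with over 40 N, if the wrist force passes 120 N, or if a joint passes its speed limit or range.

## Working session

There is one attempt and no reset: what is moved stays moved. The work goes in short steps, Python scripts to look and compute and a shell command to move; the robot and the scene stay as the last step left them, time stands still between calls to the robot, and variables do not carry over. Pictures are saved under pics/ and viewed, at most 10 in all, crops included, and the job is handed in when it is done.

```bash
mkdir -p pics; ls; python3 - <<'E'
from rig import readout, vision
import cv2
for n in ("scene","top"):
    cv2.imwrite(f"pics/{n}0.png",vision.get_image(n)); p=vision.camera_params(n); print(n,p)
s=readout.get_state(); print({k:s[k] for k in("clock","position","ee_rot","width","contact_force")})
E
```

```text
pics
scene {'intrinsics': array([[499.46134635,   0.        , 326.50275712],
       [  0.        , 499.46134635, 238.71849161],
       [  0.        ,   0.        ,   1.        ]]), 'rvec': array([ 1.87600334, -1.21956802,  0.61358593]), 'tvec': array([-0.23267111,  0.34876736,  0.92198282])}
top {'intrinsics': array([[554.38697607,   0.        , 322.52513395],
       [  0.        , 554.38697607, 246.69450998],
       [  0.        ,   0.        ,   1.        ]]), 'rvec': array([ 2.16567433, -2.21771692,  0.08292506]), 'tvec': array([-0.0133094 ,  0.55536655,  1.50847191])}
{'clock': 0.1, 'position': array([ 0.24569055, -0.51934802,  0.23051981]), 'ee_rot': array([-8.27097458e-04,  9.75701041e-01,  2.19104513e-01, -8.53369479e-05]), 'width': 0.08531791002042943, 'contact_force': array([ 0.34558504, -0.85870899,  0.15195841])}
```

View pics/top0.png

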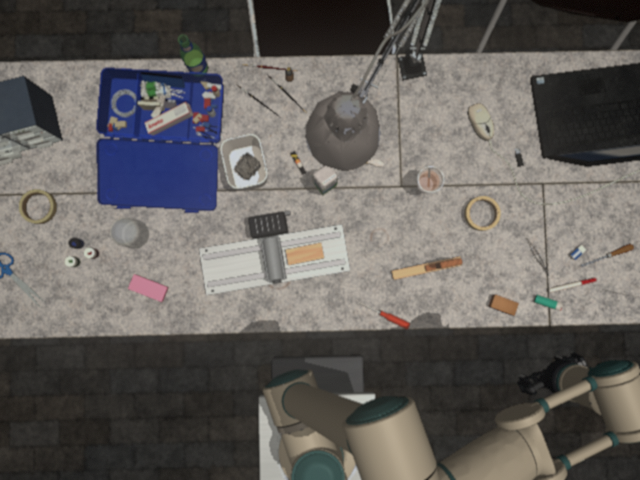

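View pics/scene0.png

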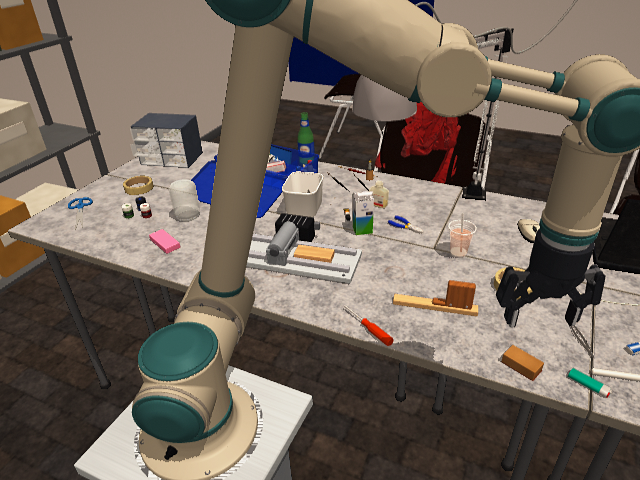

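The top view shows the sander at about (275,260), with its feed direction pointing left. The batten is at (305,253). The stick runs from its nose at (393,272) to the tail at (463,263), with its grip around (445,265). Next I'll take measurements.

```bash
cat > h.py <<'E'
import cv2,numpy as np
from rig import readout, vision
P={n:vision.camera_params(n) for n in("scene","top")}
def ray(n,uv):
    p=P[n];R=cv2.Rodrigues(p["rvec"])[0]
    d=R.T@np.linalg.solve(p["intrinsics"],[uv[0],uv[1],1.]);return -R.T@p["tvec"],d
def plane(n,uv,z):
    c,d=ray(n,uv);return c+d*(z-c[2])/d[2]
def proj(n,X):
    p=P[n];return cv2.projectPoints(np.array(X,float).reshape(-1,1,3),p["rvec"],p["tvec"],p["intrinsics"],None)[0][:,0]
def blobs(n,im,lo,hi,roi,amin=30):
    x0,y0,x1,y1=roi;m=cv2.inRange(cv2.cvtColor(im[y0:y1,x0:x1],cv2.COLOR_BGR2HSV),lo,hi)
    return [c+[x0,y0] for c in cv2.findContours(m,cv2.RETR_EXTERNAL,cv2.CHAIN_APPROX_NONE)[0] if cv2.contourArea(c)>amin]
E
python3 - <<'E'
from h import *
im=cv2.imread("pics/top0.png")
for nm,roi,z in(("batten",(280,235,335,270),.038),("stick",(380,250,475,285),.014)):
    for c in blobs("top",im,(5,90,60),(25,255,255),roi):
        r=cv2.minAreaRect(c.astype(np.float32));W=np.array([plane("top",q,z) for q in cv2.boxPoints(r)])
        print(nm,cv2.contourArea(c),r,"\n",W.round(4).tolist(), W.mean(0).round(4))
# bed
m=cv2.inRange(cv2.cvtColor(im[215:305,190:360],cv2.COLOR_BGR2HSV),(0,0,185),(180,25,255))
a=im[215:305,190:360]; b=im[245:290,380:475]
sc=cv2.resize(a,None,fx=4,fy=4,interpolation=cv2.INTER_CUBIC)
sb=cv2.resize(b,None,fx=4,fy=4,interpolation=cv2.INTER_CUBIC)
o=np.zeros((sc.shape[0]+sb.shape[0],sc.shape[1],3),np.uint8);o[:sc.shape[0]]=sc;o[sc.shape[0]:,:sb.shape[1]]=sb
cv2.imwrite("pics/crop1.png",o)
E
```

```text
batten 439.0 ((304.2199401855469, 253.52957153320312), (14.033408164978027, 35.13029479980469), 79.2156982421875) 
 [[0.5472, 0.0741, 0.038], [0.5629, -0.0201, 0.038], [0.5252, -0.0263, 0.038], [0.5095, 0.0677, 0.038]] [0.5362 0.0238 0.038 ]
stick 446.5 ((426.7921447753906, 267.3774108886719), (8.181594848632812, 69.98821258544922), 78.02386474609375) 
 [[0.4846, -0.2157, 0.014], [0.5202, -0.4065, 0.014], [0.4979, -0.4103, 0.014], [0.4624, -0.2197, 0.014]] [ 0.4913 -0.313   0.014 ]
```

View pics/crop1.png

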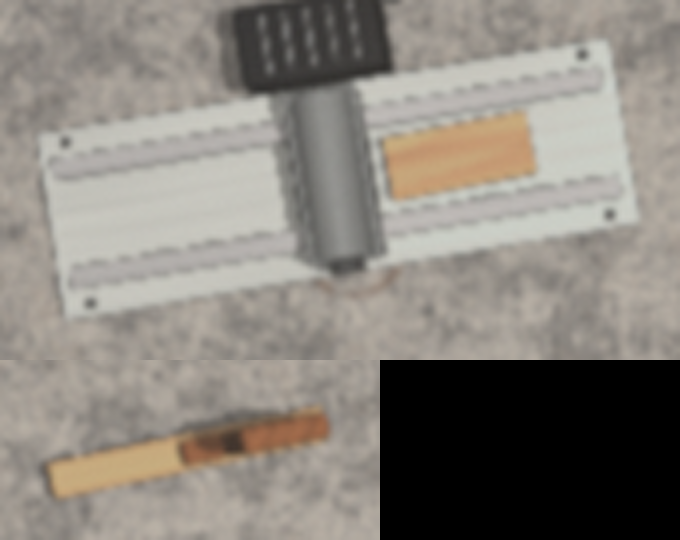

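The bed corners in the crop are at (40,133), (608,40), (638,222) and (65,318). The nose end of the light sole runs from (48,465) to (58,497), and the grip top is at its right end, around x 245–328.

```bash
python3 - <<'E'
from h import *
im=cv2.imread("pics/top0.png"); f=lambda q,x0,y0:((q[0]+.5)/4-.5+x0,(q[1]+.5)/4-.5+y0)
C=np.array([plane("top",f(q,190,215),.02) for q in((40,133),(608,40),(638,222),(65,318))])
o=C.mean(0);ax=(C[0]+C[3]-C[1]-C[2]);th=np.degrees(np.arctan2(ax[1],ax[0]))
print("sander",o.round(4),"ydir deg",th,"len",np.linalg.norm(ax)/2,"wid",np.linalg.norm(C[0]-C[3]),np.linalg.norm(C[1]-C[2]))
print("campos",ray("top",(0,0))[0],ray("scene",(0,0))[0])
c=blobs("top",im,(5,90,130),(28,255,255),(380,250,430,285));print([cv2.contourArea(k) for k in c])
c=max(c,key=cv2.contourArea);r=cv2.minAreaRect(c.astype(np.float32));W=np.array([plane("top",q,.014) for q in cv2.boxPoints(r)]);print("light sole",W.round(4).tolist())
# grip top in both views (darker brown)
q=[plane("top",f(k,380,155),.0) for k in()]
s=cv2.imread("pics/scene0.png")
for k in blobs("scene",s,(3,100,60),(28,255,255),(385,270,485,320),20):
    print("scene",cv2.contourArea(k),cv2.boundingRect(k))
for nm,b in(("top crop grip top",((244,430),(320,406),(329,436),(248,455))),):
    for q in b: print(nm,plane("top",f((q[0],q[1]-360),380,245),.081).round(4))
for q in((48,465),(58,497)): print("nose",plane("top",f((q[0],q[1]-360),380,245),.014).round(4))
cv2.imwrite("pics/crop2.png",cv2.resize(s[270:330,380:490],None,fx=6,fy=6,interpolation=cv2.INTER_CUBIC))
E
```

```text
sander [0.5238 0.1069 0.02  ] ydir deg 98.07082853094373 len 0.3963575423676726 wid 0.1279955804354173 0.12713798876833265
campos [ 0.45339315 -0.01153893  1.54220562] [-0.40732722 -0.46602998  0.80170282]
[256.5]
light sole [[0.4844, -0.2157, 0.014], [0.5035, -0.317, 0.014], [0.4814, -0.3209, 0.014], [0.4623, -0.2197, 0.014]]
scene 1427.0 (393, 280, 85, 36)
top crop grip top [ 0.5026 -0.3368  0.081 ]
top crop grip top [ 0.5172 -0.3877  0.081 ]
top crop grip top [ 0.4973 -0.3928  0.081 ]
top crop grip top [ 0.486  -0.3388  0.081 ]
nose [ 0.4839 -0.2154  0.014 ]
nose [ 0.4617 -0.2216  0.014 ]
```

View pics/crop2.png

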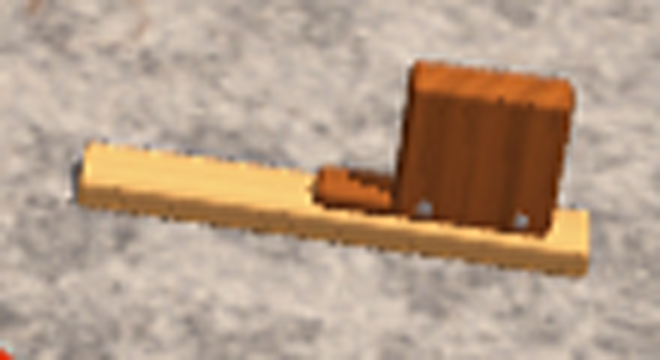

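The measurements agree with the given sizes: sander at (0.524, 0.107) with feed at 98.1°, and the batten centred at sander y −84. The stick grip is at (0.501, −0.364), pointing 100.6°. In the scene crop the stick stands upright with its nose to the left. I'll move above the grip now.

```bash
cat >> h.py <<'E'
from scipy.spatial.transform import Rotation as Ro
O=np.array([.5238,.1069]);TH=98.07
def S(x,y):  # sander mm -> world
    t=np.radians(TH);v=np.array([np.cos(t),np.sin(t)]);u=np.array([v[1],-v[0]]);return O+(x*u+y*v)/1e3
def go(xy,z,ydeg):
    """shift (mm, tool axes now), turn (units) to TCP xy,z with closing axis y at ydeg-90 (stick yaw ydeg)"""
    s=readout.get_state();w,x,y,zz=s["ee_rot"];R=Ro.from_quat([x,y,zz,w])
    a=np.radians(ydeg-90);Y=np.array([np.cos(a),np.sin(a),0]);Z=np.array([0,0,-1.]);X=np.cross(Y,Z)
    T=Ro.from_matrix(np.c_[X,Y,Z]);d=R.inv().apply(np.r_[xy,z]-s["position"])*1e3
    t=(R.inv()*T).as_rotvec(degrees=True)/6
    print("t",s["clock"],"pos",np.round(s["position"],4),"shift",d.round(1),"turn",t.round(2),"F",np.round(s["contact_force"],1),"w",round(s["width"],4),"g",np.round(s["gripper_force"],1),"q",np.round(s["qpos"],2))
E
python3 -m handwheel '[[[42.4,-4.4,12.9],[0,0,0],-1],[[42.4,-4.4,12.9],[0,0,0],-1],[[42.4,-4.4,12.9],[0,0,0],-1],[[42.4,-4.4,12.9],[0,0,0],-1],[[42.4,-4.4,12.9],[0,0,0],-1],[[42.4,-4.4,12.9],[0,0,0],-1],[[42.4,-4.4,12.9],[0,0,0],-1],[[0,0,0],[0,0,-0.966],-1],[[0,0,0],[0,0,-0.966],-1],[[0,0,0],[0,0,-0.966],-1],[[0,0,0],[0,0,-0.966],-1],[[0,0,0],[0,0,-0.966],-1],[[0,0,0],[0,0,-0.966],-1],[[0,0,0],[0,0,-0.966],-1],[[0,0,0],[0,0,-0.966],-1],[[0,0,0],[0,0,-0.966],-1],[[0,0,0],[0,0,-0.966],-1],[[0,0,0],[0,0,-0.966],-1],[[0,0,0],[0,0,-0.966],-1],[[0,0,0],[0,0,-0.966],-1]]' 40
python3 -c "
from h import *
go((.501,-.3643),.036,100.6)"
```

```text
clock: 2.6
position: [0.5007, -0.3648, 0.1404]
ee_rot: [-0.001, 0.637, 0.771, 0.0]
contact_force: [0.0, 0.2, -0.3]
width: 0.0853
gripper_force: 0.0
t 2.6 pos [ 0.5007 -0.3648  0.1404] shift [  0.4   0.5 104.4] turn [-0.01 -0.01  0.04] F [ 0.   0.2 -0.3] w 0.0853 g 0.0 q [-0.74  0.4   1.55 -0.    1.19 -0.93]
```

```bash
python3 -m handwheel '[[[0.4,0.5,26],[0,0,0],-1],[[0,0,26],[0,0,0],-1],[[0,0,26],[0,0,0],-1],[[0,0,16],[0,0,0],-1],[[0,0,8],[0,0,0],-1],[[0,0,2.4],[0,0,0],-1],[[0,0,0],[0,0,0],-0.2],[[0,0,0],[0,0,0],0.3],[[0,0,0],[0,0,0],1],[[0,0,0],[0,0,0],1],[[0,0,0],[0,0,0],1],[[0,0,0],[0,0,0],1],[[0,0,0],[0,0,0],1],[[0,0,0],[0,0,0],1]]' 60
python3 -c "
from h import *
go((.501,-.3643),.036,100.6)
cv2.imwrite('pics/s1.png',vision.get_image('scene'))"
```

```text
clock: 4.35
position: [0.5016, -0.3648, 0.0371]
ee_rot: [0.0, 0.638, 0.77, -0.0]
contact_force: [-0.0, 0.4, 5.9]
width: 0.0173
gripper_force: 59.2
t 4.35 pos [ 0.5016 -0.3648  0.0371] shift [ 0.6 -0.5  1.1] turn [0.   0.01 0.01] F [-0.   0.4  5.9] w 0.0173 g 59.2 q [-0.74  0.5   1.67 -0.    0.97 -0.93]
```

View pics/s1.png

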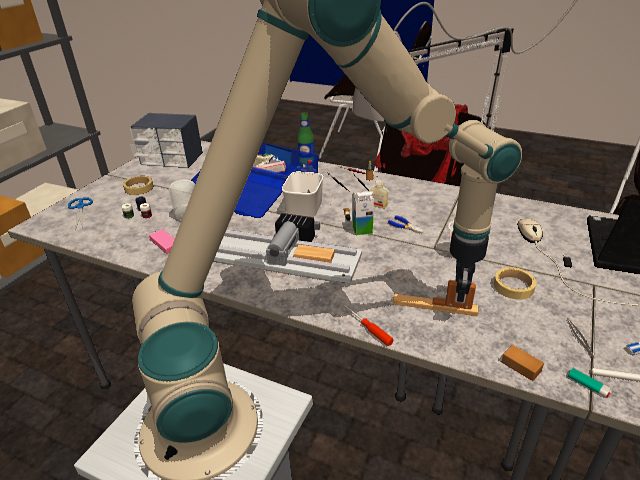

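The stick is gripped: width 17.3 mm, grip force 59 N. The picture shows the fingers around the grip at about (462,292). I'll lift it 50 mm.

```bash
python3 -m handwheel '[[[0,0,-8],[0,0,0],1],[[0,0,-20],[0,0,0],1],[[0,0,-17],[0,0,0],1],[[0,0,-5],[0,0,0],1],[[0,0,0],[0,0,0],1]]' 60
python3 - <<'E'
from h import *
go(S(0,-325),.087,98.07)
im=vision.get_image("top")
c=max(blobs("top",im,(5,90,130),(28,255,255),(380,250,450,285)),key=cv2.contourArea)
r=cv2.minAreaRect(c.astype(np.float32));W=np.array([plane("top",q,.064) for q in cv2.boxPoints(r)]);print("light sole",W.round(4).tolist())
E
```

```text
clock: 5.03
position: [0.5014, -0.3646, 0.0868]
ee_rot: [0.0, 0.638, 0.77, -0.0]
contact_force: [0.5, -0.5, -1.9]
width: 0.0175
gripper_force: 58.6
t 5.025 pos [ 0.5014 -0.3646  0.0868] shift [134.6  94.5  -0.2] turn [0.   0.   0.43] F [ 0.5 -0.5 -1.9] w 0.0175 g 58.6 q [-0.74  0.45  1.61 -0.    1.08 -0.93]
light sole [[0.4848, -0.216, 0.064], [0.4982, -0.3034, 0.064], [0.4773, -0.3063, 0.064], [0.4639, -0.219, 0.064]]
```

```bash
python3 -m handwheel '[[[10,7,0],[0,0,0],1],[[24,17,0],[0,0,0],1],[[30,21,0],[0,0,0],1],[[30,21,0],[0,0,0],1],[[24,17,0],[0,0,0],1],[[12,8.5,0],[0,0,0],1],[[4.6,3,0],[0,0,0.43],1],[[0,0,0],[0,0,0],1]]' 60
python3 - <<'E'
from h import *
go(S(0,-325),.059,98.07)
im=vision.get_image("top");cv2.imwrite("pics/crop3.png",cv2.resize(im[200:320,190:440],None,fx=3,fy=3,interpolation=cv2.INTER_CUBIC))
t=np.radians(TH)
for c in blobs("top",im,(5,90,130),(28,255,255),(280,230,400,285)):
    r=cv2.minAreaRect(c.astype(np.float32));W=np.array([plane("top",q,.064 if r[0][0]>330 else .038)[:2] for q in cv2.boxPoints(r)])-O
    print((1e3*np.c_[W@[np.sin(t),-np.cos(t)],W@[np.cos(t),np.sin(t)]]).round(1).tolist())
E
```

```text
clock: 6.08
position: [0.5693, -0.2144, 0.0863]
ee_rot: [-0.0, 0.655, 0.756, -0.0]
contact_force: [-0.0, 0.3, -1.0]
width: 0.0175
gripper_force: 58.6
t 6.075 pos [ 0.5693 -0.2144  0.0863] shift [-0.5  0.1 27.3] turn [-0.01 -0.    0.01] F [-0.   0.3 -1. ] w 0.0175 g 58.6 q [-0.47  0.44  1.64 -0.    1.07 -0.62]
[[18.1, -36.2], [21.4, -131.5], [-17.1, -132.7], [-20.2, -37.6]]
[[9.5, -177.2], [8.5, -263.5], [-13.1, -263.1], [-12.1, -176.9]]
```

View pics/crop3.png

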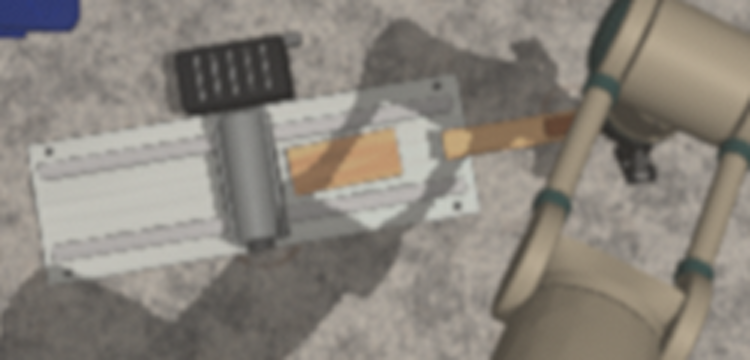

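The stick is level and on line. Its nose is at about (445,145) in the crop, which is sander y −176, and the batten's rear is at −133. I'll lower it and start pushing.

```bash
python3 -m handwheel '[[[0,0,12],[0,0,0],1],[[0,0,11],[0,0,0],1],[[0,0,4],[0,0,0],1],[[10,0,0],[0,0,0],1],[[14,0,0],[0,0,0],1],[[8,0,0],[0,0,0],1],[[4,0,0],[0,0,0],1],[[4,0,0],[0,0,0],1],[[4,0,0],[0,0,0],1],[[8,0,0],[0,0,0],1],[[10,0,0],[0,0,0],1],[[10,0,0],[0,0,0],1],[[10,0,0],[0,0,0],1],[[6,0,0],[0,0,0],1],[[3,0,0],[0,0,0],1],[[0,0,0],[0,0,0],1]]' 60
python3 - <<'E'
from h import *
go(S(0,-94),.059,98.07)
im=vision.get_image("top");cv2.imwrite("pics/crop4.png",cv2.resize(im[200:320,190:440],None,fx=3,fy=3,interpolation=cv2.INTER_CUBIC))
t=np.radians(TH)
for c in blobs("top",im,(5,90,90),(28,255,255),(200,230,400,300)):
    r=cv2.minAreaRect(c.astype(np.float32));W=np.array([plane("top",q,.038)[:2] for q in cv2.boxPoints(r)])-O
    print((1e3*np.c_[W@[np.sin(t),-np.cos(t)],W@[np.cos(t),np.sin(t)]]).round(1).tolist())
E
```

```text
clock: 8.12
position: [0.5563, -0.1243, 0.0595]
ee_rot: [-0.0, 0.655, 0.755, 0.0]
contact_force: [0.1, 0.5, -1.8]
width: 0.0173
gripper_force: 58.7
t 8.125 pos [ 0.5563 -0.1243  0.0595] shift [139.5   0.3   0.5] turn [-0. -0.  0.] F [ 0.1  0.5 -1.8] w 0.0173 g 58.7 q [-0.34  0.42  1.76  0.    0.97 -0.48]
[[20.8, -26.0], [21.0, -177.9], [-17.5, -177.9], [-17.6, -26.1]]
```

View pics/crop4.png

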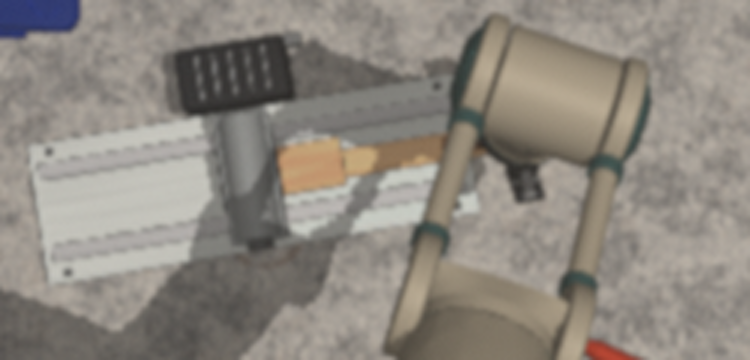

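The batten is straight, entering the guard, with the nose at its middle. I'll push the remaining 140 mm.

```bash
python3 -m handwheel '[[[5,0,0],[0,0,0],1],[[9,0,0],[0,0,0],1],[[10,0,0],[0,0,0],1],[[10,0,0],[0,0,0],1],[[10,0,0],[0,0,0],1],[[10,0,0],[0,0,0],1],[[10,0,0],[0,0,0],1],[[10,0,0],[0,0,0],1],[[10,0,0],[0,0,0],1],[[10,0,0],[0,0,0],1],[[10,0,0],[0,0,0],1],[[10,0,0],[0,0,0],1],[[9,0,0],[0,0,0],1],[[7,0,0],[0,0,0],1],[[5,0,0],[0,0,0],1],[[3,0,0],[0,0,0],1],[[2,0,0],[0,0,0],1],[[0,0,0],[0,0,0],1]]' 60
python3 - <<'E'
from h import *
go(S(0,-325),.0595,98.07)
im=vision.get_image("top");cv2.imwrite("pics/crop5.png",cv2.resize(im[200:320,190:440],None,fx=3,fy=3,interpolation=cv2.INTER_CUBIC))
t=np.radians(TH)
for c in blobs("top",im,(5,80,60),(28,255,255),(200,230,270,300)):
    r=cv2.minAreaRect(c.astype(np.float32));W=np.array([plane("top",q,.038)[:2] for q in cv2.boxPoints(r)])-O
    print((1e3*np.c_[W@[np.sin(t),-np.cos(t)],W@[np.cos(t),np.sin(t)]]).round(1).tolist())
E
```

```text
clock: 10.42
position: [0.5369, 0.014, 0.0596]
ee_rot: [-0.0, 0.656, 0.755, 0.0]
contact_force: [-0.5, 0.0, -1.6]
width: 0.0174
gripper_force: 58.7
t 10.425 pos [0.5369 0.014  0.0596] shift [-2.312e+02  1.000e-01  0.000e+00] turn [-0. -0. -0.] F [-0.5  0.  -1.6] w 0.0174 g 58.7 q [-0.1   0.37  1.83  0.    0.93 -0.24]
[[23.3, 155.2], [23.4, 30.7], [-17.7, 30.4], [-17.8, 154.7]]
```

View pics/crop5.png

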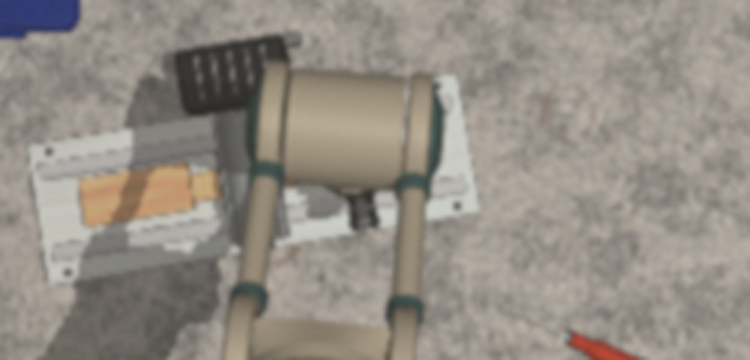

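The batten has cleared the guard. It lies at sander y 55 to 155 between the fences, at about (135,195) in the crop, with the nose at (217,185). Next I'll draw the stick straight back, then lift.

```bash
python3 -m handwheel '[[[-6,0,0],[0,0,0],1],[[-15,0,0],[0,0,0],1],[[-22,0,0],[0,0,0],1],[[-26,0,0],[0,0,0],1],[[-26,0,0],[0,0,0],1],[[-26,0,0],[0,0,0],1],[[-26,0,0],[0,0,0],1],[[-26,0,0],[0,0,0],1],[[-26,0,0],[0,0,0],1],[[-18,0,0],[0,0,0],1],[[-10,0,0],[0,0,0],1],[[-4,0,0],[0,0,0],1],[[0,0,-10],[0,0,0],1],[[0,0,-16],[0,0,0],1],[[0,0,-4],[0,0,0],1]]' 60
python3 -m handwheel '[[[-8,-6,0],[0,0,0],1],[[-17,-13,0],[0,0,0],1],[[-21,-15,0],[0,0,0],1],[[-21,-15,0],[0,0,0],1],[[-16,-12,0],[0,0,0],1],[[-7,-5,0],[0,0,0],1],[[-2,-1.6,0],[0,0,0],1],[[0,0,16],[0,0,0],1],[[0,0,14],[0,0,0],1],[[0,0,8],[0,0,0],1],[[0,0,4],[0,0,0],1],[[0,0,0],[0,0,0],1]]' 60
python3 -c "
from h import *
go((.515,-.315),.037,98.07)"
```

```text
clock: 12.35
position: [0.5706, -0.2148, 0.0919]
ee_rot: [0.002, 0.655, 0.755, 0.0]
contact_force: [-0.3, -0.1, -1.4]
width: 0.0172
gripper_force: 58.7
clock: 13.85
position: [0.5154, -0.3152, 0.0473]
ee_rot: [-0.0, 0.655, 0.755, -0.0]
contact_force: [-0.9, -0.1, -1.1]
width: 0.0172
gripper_force: 58.7
t 13.85 pos [ 0.5154 -0.3152  0.0473] shift [ 0.3 -0.4 10.3] turn [-0. -0.  0.] F [-0.9 -0.1 -1.1] w 0.0172 g 58.7 q [-0.66  0.47  1.7  -0.    0.98 -0.81]
```

```bash
python3 -m handwheel '[[[0,0,4],[0,0,0],1],[[0,0,3],[0,0,0],1],[[0,0,1.5],[0,0,0],1],[[0,0,1],[0,0,0],1],[[0,0,0.5],[0,0,0],1],[[0,0,0.3],[0,0,0],1],[[0,0,0],[0,0,0],1]]' 60
```

```text
clock: 14.72
position: [0.5154, -0.3155, 0.0373]
ee_rot: [0.0, 0.656, 0.755, -0.0]
contact_force: [0.6, -0.3, -1.0]
width: 0.0173
gripper_force: 58.7
```

```bash
python3 -m handwheel '[[[0,0,0.5],[0,0,0],1],[[0,0,0.5],[0,0,0],1],[[0,0,0],[0,0,0],1]]' 60
```

```text
clock: 15.1
position: [0.5155, -0.3155, 0.0371]
ee_rot: [0.0, 0.656, 0.755, -0.0]
contact_force: [-1.9, 0.7, 5.2]
width: 0.0173
gripper_force: 59.5
```

The stick is touching the table. I'll release it and rise.

```bash
python3 -m handwheel '[[[0,0,0],[0,0,0],0.5],[[0,0,0],[0,0,0],0.2],[[0,0,0],[0,0,0],-0.3],[[0,0,0],[0,0,0],-0.7],[[0,0,0],[0,0,0],-0.7],[[0,0,0],[0,0,0],-0.7],[[0,0,-10],[0,0,0],-0.7],[[0,0,-30],[0,0,0],-0.7],[[0,0,-40],[0,0,0],-0.7],[[0,0,-40],[0,0,0],-0.7],[[-30,0,-30],[0,0,0],-0.7],[[-50,0,-15],[0,0,0],-0.7],[[-50,0,0],[0,0,0],-0.7],[[-50,0,0],[0,0,0],-0.7],[[-40,0,0],[0,0,0],-0.7],[[-10,0,0],[0,0,0],-0.7],[[0,0,0],[0,0,0],-0.7],[[0,0,0],[0,0,0],-0.7]]' 60
python3 - <<'E'
from h import *
go((.515,-.315),.2,98.07)
a=vision.get_image("top")[190:330,190:510];b=vision.get_image("scene")[170:350,140:560]
a=cv2.resize(a,(686,300),interpolation=cv2.INTER_CUBIC);b=cv2.resize(b,(686,294),interpolation=cv2.INTER_CUBIC)
cv2.imwrite("pics/end.png",np.vstack([a,b]))
E
```

```text
clock: 17.35
position: [0.5478, -0.5415, 0.2019]
ee_rot: [-0.0, 0.655, 0.755, 0.0]
contact_force: [0.2, 0.1, 0.3]
width: 0.0726
gripper_force: 0.0
t 17.35 pos [ 0.5478 -0.5415  0.2019] shift [228.9  -0.4   2. ] turn [ 0.   -0.01  0.01] F [0.2 0.1 0.3] w 0.0726 g 0.0 q [-0.87  0.59  1.05  0.    1.49 -1.01]
```

View pics/end.png

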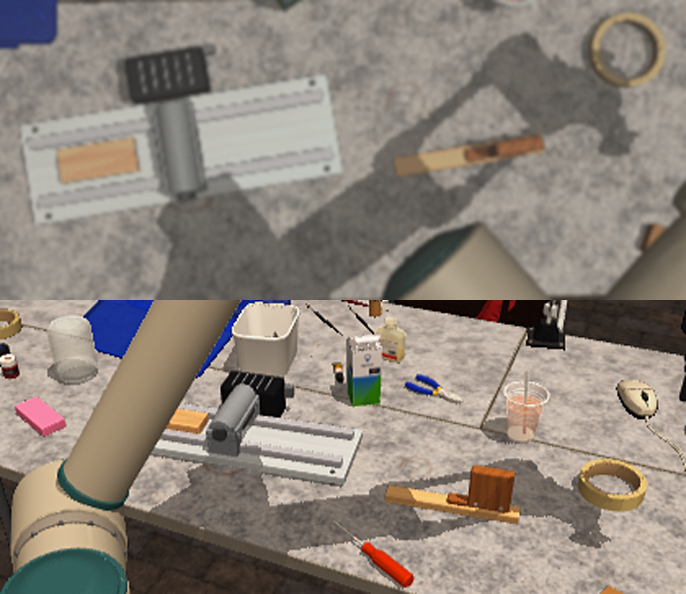

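The batten lies flat past the guard, at (97,160). The stick stands upright on its sole beside the machine at (470,155), and the other items haven't moved.

```bash
python3 -c "
from rig import manip
print(manip.sign_off())"
```

```text
the job is handed in; nothing more can be done
None
```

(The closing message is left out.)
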